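# Fill the airtight biscuit bin and latch its lid

### The arm

A 6-joint arm with a two-finger parallel gripper is mounted at the origin on the work surface. World frame = base frame: x ahead of the robot, y to its left, z up, the work surface at z = 0. Lengths are in m, angles in degrees, forces in N, time in s.
With the tool pointing down it reaches from about 0.25 to 0.775 m from the base axis. Payload 4 kg.
Tool frame: the origin (TCP) lies at the very end of the fingers, on their centre line; the grasp point (between the pads) lies 19 mm behind it (env.grip_point_offset is the distance from the TCP to the grasp point, in m); z points along the fingers, y is the line along which they close (so a half turn about z gives the same grasp; the last joint's range is limited). The gripper opens to 94 mm and grips with 3 to 60 N. Pads are 16 mm wide; open, the fingers measure 119 mm over their backs; the gripper's body (75 mm by 177 mm) begins 78 mm behind the grasp point.
Start: joints at [70.869, 4.996, 78.535, -0, 96.463, -5.907], TCP at [0.126, 0.535, 0.206] pointing down, gripper open.
Joint ranges: [-177.83, 177.83], [-43.37, 116.18], [15.69, 146.23], [-61.86, 241.86], [9.47, 152.12], [-147.06, 147.06]. Speed limits (degrees/s): [159.86, 159.86, 180, 180, 180, 180].

### API

Orientations are given as [roll, pitch, yaw] about the fixed x, y, z axes, in that order (R = Rz(yaw) Ry(pitch) Rx(roll)).
In Python, from rig import env gives the robot as it stands. Calls block until the motion is done:
- env.reach(position, orientation): joint-space move of the TCP to a pose.
- env.move_l(position, v=0.15, orientation=None, force_limit=None): straight line of the TCP; orientation=None keeps the orientation; v is the mean speed in m/s. With force_limit (N) it stops when the force on the tool has changed by that much, and returns True; else False.
- env.move_joints(angles): joint-space move.
- env.set_gripper(opening, effort=None): opening from 0.0 (shut) to 1.0 (fully open); effort is the grip in N (None keeps the last); returns when the fingers have stopped.
- env.pause(seconds).
- env.inverse_kinematics(position, orientation): joint angles nearest the present ones, or None.
- env.grab_frame(name): name is "scene" or "side" or "wrist"; returns the picture (384x512x3 uint8, blue, green, red); there is no depth.
- env.camera_info(name): a dict with "camera_matrix" (3x3 intrinsics, pixels), "world_from_camera" (4x4, takes a point from camera to world coordinates). Camera axes: x right, y down, z forward; pixel columns grow to the right and rows downward; lengths in m; the calibration is good to about 2 mm. The wrist camera is an equidistant fisheye: a pixel r from the principal point sees the ray r / f radians off the axis. A picture is of the moment at which its call begins: read the wrist's pose just before it. camera_info takes no time and is no camera call; for the wrist camera it gives the pose at the moment of the call.
A pose or a line that the arm cannot do raises env.PlanningError and nothing moves.
- env.close_job(): hands the job in; it is judged then, once.
Readings, each from a call of its own:
- env.current_clock(): time.
- env.current_joints(): joint angles.
- env.current_joint_velocities(): joint speeds.
- env.current_joint_torque(): joint torques, N m.
- env.current_position(): TCP position.
- env.current_eef_rot(): TCP orientation.
- env.current_force(): force on the tool from outside, world axes, zero at the start.
- env.current_moment(): the same for the moment, N m.
- env.current_gripper_width(): opening from 0.0 (shut) to 1.0 (fully open).
- env.current_grasp_force(): force on a finger pad.
Only numpy, scipy, OpenCV 4.12 (cv2) and the standard library are available. Lean on these libraries where they do the work, as an engineer would, in place of code of your own. Each camera call takes 0.05 s, during which the arm holds its last target. There are 200 camera calls.

### The job

With the scoop, move at least three of the amaretti from the steel pan into the white biscuit bin, without touching them with the fingers or leaving any on the counter; then swing the bin's lid shut and press it down against its gasket until the spring latch at the front catches and holds it. The scoop goes back in the pan, lying on its blade, and the loaf, the jar and the cup stay where they are.

Things in the scene. Friction and masses are not known exactly. Their poses are not given: they have to be found in the camera images.
- bin: White biscuit bin, fixed to the counter, 170 mm deep (x) and wide (y), 4 mm walls. Origin: centre of its underside; x from its low front (85 mm high, toward the robot) to its high rear (183 mm), z up. The open mouth slopes down to the front at 30 degrees; a hollow black rubber gasket stands 9 mm proud along its front edge.
- bin_floor (a point): Centre of the bin's inner floor, 4 mm above the counter.
- lid (a joint): Opening angle of the bin's lid, rad. 0 = at its stop, in line with the sloping mouth; about 0.014 = held by the latch; 1.72 to 2.05 at the start: standing up, 3 to 22 degrees short of upright. Its stiff hinge (0.4 N m) lets it stay where it is left. It meets the gasket at 0.05; left unlatched it springs back to 0.03 or more. At lid_press it takes about 9 N to catch, 17 N to reach the stop.
- lid_hinge (a point): On the lid's hinge axis, mid width: at x = 85, z = 183 mm in the bin's frame. Axes turn with the lid: x from its free edge to the hinge, y along the hinge, z the normal of its outer (upper) face. The lid is a steel plate 224 mm long from the hinge, 186 mm wide, 6 mm thick, 0.3 kg.
- lid_press (a point): Where to push: point on the lid's outer face, mid width, 165 mm from the hinge. That face looks up and away from the robot while the lid stands open; shut, it faces up and toward the robot, 30 degrees from vertical. Axes as for lid_hinge.
- latch (a joint): Swing of the spring latch, rad: a black steel pawl 40 mm wide at the middle of the bin's front, its top 30 mm above the shut lid. 0 = sprung home. The closing lid's front bar pushes it out toward the robot (to about 0.2), then it snaps back to 0 over the bar by itself.
- latch_tip (a point): Thumb tab at the top of the latch, mid width: pushing it toward the robot would release the lid.
- pan: Open stainless steel pan, fixed to the counter, 290 mm long (x, away from the robot), 124 mm wide (y), 40 mm high, walls and floor 4 mm thick, with a flat rim 8 mm wide outside the walls. Origin: centre of its underside, z up.
- scoop: Loose aluminium scoop, 0.22 kg, in the near half of the pan. Origin: centre of the blade's underside; x to the nose (away from the robot), z up. Flat blade 125 x 96 mm, 3 mm thick, 1 mm at the edge; sides 16 mm high at the nose, 50 mm at the rear wall. From the rear wall (x = -60, z = 45 mm) a straight black handle 125 mm long, 22 wide (y), 24 thick rises backward at 30 degrees.
- scoop_grip (a point): On the axis of the scoop's handle, 50 mm from its lower end: x = -104, z = 70 mm in the scoop's frame. Axes as for the scoop.
- scoop_nose (a point): Middle of the blade's front edge, on its underside (x = 62 mm). Axes as for the scoop.
- amaretto0: One of six alike light brown domed biscuits, 36 mm across, 27 mm high, 15 g, loose in the far half of the pan. Origin: its centre.
- amaretto1: One of six alike light brown domed biscuits, 36 mm across, 27 mm high, 15 g, loose in the far half of the pan. Origin: its centre.
- amaretto2: One of six alike light brown domed biscuits, 36 mm across, 27 mm high, 15 g, loose in the far half of the pan. Origin: its centre.
- amaretto3: One of six alike light brown domed biscuits, 36 mm across, 27 mm high, 15 g, loose in the far half of the pan. Origin: its centre.
- amaretto4: One of six alike light brown domed biscuits, 36 mm across, 27 mm high, 15 g, loose in the far half of the pan. Origin: its centre.
- amaretto5: One of six alike light brown domed biscuits, 36 mm across, 27 mm high, 15 g, loose in the far half of the pan. Origin: its centre.
- loaf: Round brown loaf, 164 mm across, 78 mm high; a bystander. Origin: centre of its underside.
- jar: Amber glass jar with a black cap, 76 mm across, 105 mm high; a bystander. Origin: centre of its underside.
- cup: White mug, 76 mm across, 65 mm high; a bystander. Origin: centre of its underside.

How it is judged:
By the outcome, as a careful person would: the job done as asked, in the order asked, and still so for the second after the job is handed in, with the robot touching nothing.
It also fails if it takes over 72 s, if anything falls off the work surface, if the arm or the gripper's body presses on something with over 40 N, if the wrist force passes 120 N, or if a joint passes its speed limit or range.

## Working session

There is one attempt and no reset: what is moved stays moved. The work goes in short steps, each a Python script; the robot and the scene stay as the last script left them, time stands still between calls to the robot, and variables do not carry over. Pictures are saved under pics/ and viewed, at most 10 in all, crops included, and the job is handed in when it is done.

```bash
mkdir -p pics; ls
python3 - <<'E'
from rig import env
import cv2,numpy as np
for n in ("scene","side"):
    im=env.grab_frame(n); cv2.imwrite(f"pics/{n}0.png",im)
    i=env.camera_info(n); print(n,np.round(i["camera_matrix"],1).tolist(),np.round(i["world_from_camera"],3).tolist())
im=env.grab_frame("wrist"); cv2.imwrite("pics/wrist0.png",im)
a=cv2.imread("pics/scene0.png");
i=env.camera_info("wrist");print(np.round(i["camera_matrix"],1).tolist(),np.round(i["world_from_camera"],3).tolist())
print(env.current_clock(), env.grip_point_offset, env.current_eef_rot())
E
```

```text
pics
scene [[361.6, 0.0, 254.4], [0.0, 361.6, 192.5], [0.0, 0.0, 1.0]] [[-0.979, 0.169, -0.118, 0.744], [0.206, 0.824, -0.528, 0.573], [0.008, -0.541, -0.841, 1.026], [0.0, 0.0, 0.0, 1.0]]
side [[452.9, 0.0, 254.1], [0.0, 452.9, 188.1], [0.0, 0.0, 1.0]] [[-0.997, -0.05, 0.062, 0.501], [-0.079, 0.747, -0.66, 1.042], [-0.014, -0.662, -0.749, 1.342], [0.0, 0.0, 0.0, 1.0]]
[[297.3, 0.0, 258.4], [0.0, 297.3, 188.8], [0.0, 0.0, 1.0]] [[0.23, 0.937, 0.262, 0.05], [0.973, -0.221, -0.064, 0.553], [-0.002, 0.27, -0.963, 0.384], [0.0, 0.0, 0.0, 1.0]]
0.15 0.0188 [-1.79902941e+02 -9.20464822e-03  1.66777611e+02]
```

View pics/scene0.png

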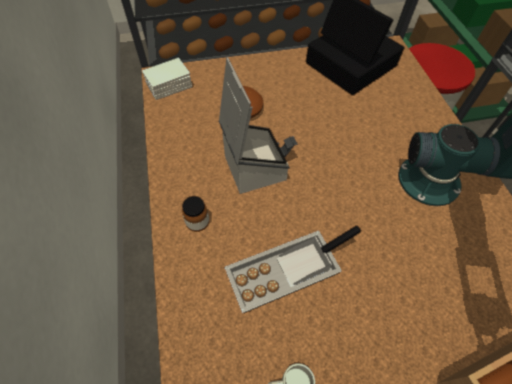

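View pics/side0.png

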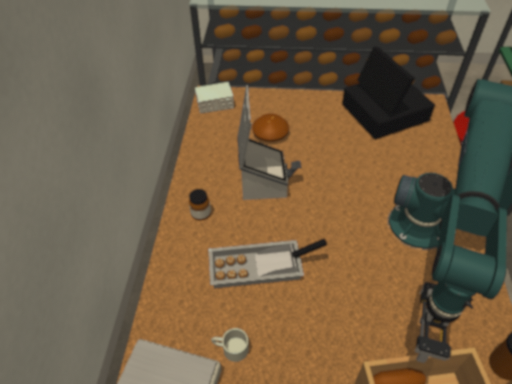

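Scene: the pan is around (283,270), with the scoop's black handle at (342,239) and six amaretti in its far half. The bin is at (258,160) with the lid standing and the latch at (289,145). The loaf is behind the bin, the jar at (195,212), the cup at (298,375). I'll enlarge both views to pick corners.

Run:
```python
import cv2,numpy as np
a=cv2.imread("pics/scene0.png");b=cv2.imread("pics/side0.png")
def c(im,x,y,w,h,s): return cv2.resize(im[y:y+h,x:x+w],None,fx=s,fy=s,interpolation=cv2.INTER_CUBIC)
# pan: scale 5
cv2.imwrite("pics/pan.png",np.vstack([c(a,215,220,150,95,5)[:, :750],c(b,200,230,150,25*1+0,5)[:0],])) 
A=c(a,215,222,155,92,5); cv2.imwrite("pics/panA.png",A)
B=np.hstack([c(a,205,55,100,145,4),c(b,215,75,100,145,4)]); cv2.imwrite("pics/bin.png",B)
```

```text
(no output)
```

View pics/panA.png

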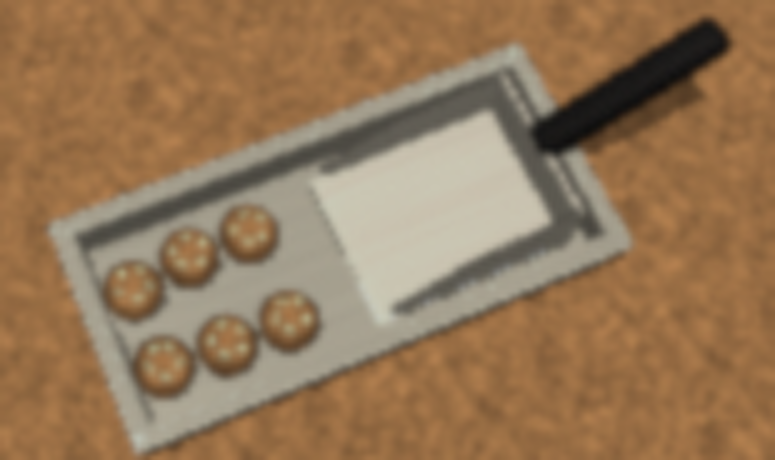

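View pics/bin.png

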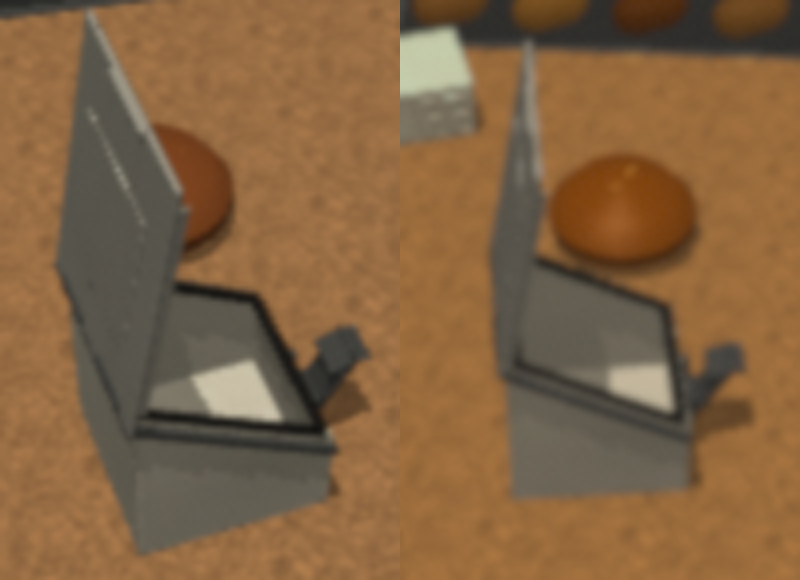

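panA: pan rim corners are at (50,232),(515,45),(630,243),(140,452). The blade nose runs (315,175)–(383,325) and the handle (548,137)–(712,37). In the bin crop, the foot corners of the bin's left wall and the lid's free corners (90,12),(183,205) are clear. Now for the geometry.

```bash
cat > h.py <<'E'
from rig import env
import numpy as np, cv2
from scipy.spatial.transform import Rotation as R
def ray(n,p):
    i=env.camera_info(n);K=i["camera_matrix"];T=np.array(i["world_from_camera"])
    d=T[:3,:3]@np.linalg.solve(np.array(K),[p[0],p[1],1]);return T[:3,3],d/np.linalg.norm(d)
def plane(n,p,z):
    o,d=ray(n,p);return o+d*(z-o[2])/d[2]
def tri(p,q):
    o1,d1=ray("scene",p);o2,d2=ray("side",q)
    A=np.c_[d1,-d2];t=np.linalg.lstsq(A,o2-o1,rcond=None)[0]
    a,b=o1+d1*t[0],o2+d2*t[1];return (a+b)/2,np.linalg.norm(a-b)
E
python3 - <<'E'
from h import *
np.set_printoptions(precision=4,suppress=True)
P=lambda x,y:(x/5+215-.4,y/5+222-.4)
S=lambda x,y:(x/4+205-.4,y/4+55-.4)
D=lambda x,y:((x-400)/4+215-.4,y/4+75-.4)
c=[plane("scene",P(*q),.04) for q in((50,232),(515,45),(630,243),(140,452))]
print("pan",np.mean(c,0),[np.linalg.norm(c[i]-c[(i+1)%4]) for i in range(4)])
v=c[0]-c[1]+c[3]-c[2];print("yaw",np.degrees(np.arctan2(v[1],v[0])))
n=[plane("scene",P(*q),.005+.0) for q in((315,175),(383,325))];print("nose",n,np.linalg.norm(n[0]-n[1]))
v=n[0]-n[1];print("scoop yaw from nose",np.degrees(np.arctan2(v[0],-v[1])))
print("hl",plane("scene",P(548,137),.06),"he",plane("scene",P(712,37),.125))
for k,(a,z) in {"rearbot":((140,552),0),"frontbot":((328,495),0),}.items(): print(k,plane("scene",S(*a),z))
for k,a,z in(("rearbot",(513,497),0),("frontbot",(688,490),0)):print(k,plane("side",D(*a),z))
for k,a,b in(("hinge+",(135,432),(503,372)),("mouthfront+",(332,448),(690,435)),("lidtop-",(90,12),(528,42)),("lidtop+",(183,205),(542,195)),("latch",(345,340),(724,356))):print(k,tri(S(*a),D(*b)))
# amaretti by colour
im=cv2.imread("pics/scene0.png");q=[]
for x,y in((133,290),(188,256),(249,232),(164,366),(228,344),(289,320)): print("am",plane("scene",P(x,y),.02))
# wrist/handle in side
s=cv2.imread("pics/side0.png");g=s.max(2);m=((g<45)).astype(np.uint8);m2=np.zeros_like(m);m2[235:262,290:330]=m[235:262,290:330]
ys,xs=np.nonzero(m2);i=np.argmax(xs);print("side handle",xs.min(),ys[xs.argmin()],xs.max(),ys[i])
print(tri(P(710,39),(xs.max()-1,ys[xs==xs.max()].mean())))
E
```

```text
pan [0.5806 0.2237 0.04  ] [np.float64(0.30221116042372714), np.float64(0.13669560794346458), np.float64(0.30145381972862384), np.float64(0.13428785121859022)]
yaw 11.309538925760297
nose [array([0.5798, 0.1707, 0.005 ]), array([0.5635, 0.2681, 0.005 ])] 0.09882428259661538
scoop yaw from nose 9.470464640675166
hl [0.451  0.1968 0.06  ] he [0.3624 0.183  0.125 ]
rearbot [ 0.6493 -0.081   0.    ]
frontbot [ 0.4791 -0.1061  0.    ]
rearbot [ 0.6521 -0.0813  0.    ]
frontbot [ 0.4834 -0.1016  0.    ]
hinge+ (array([ 0.6522, -0.0552,  0.2002]), np.float64(0.0010354014024219304))
mouthfront+ (array([ 0.4853, -0.0957,  0.0847]), np.float64(0.0022100507384796996))
lidtop- (array([ 0.6415, -0.244 ,  0.4125]), np.float64(0.001041339748673106))
lidtop+ (array([ 0.6142, -0.0705,  0.3942]), np.float64(0.0043689092150054004))
latch (array([ 0.4551, -0.1804,  0.1098]), np.float64(0.004299830247952746))
am [0.7012 0.2238 0.02  ]
am [0.6663 0.2103 0.02  ]
am [0.6285 0.2033 0.02  ]
am [0.6924 0.2703 0.02  ]
am [0.6546 0.2654 0.02  ]
am [0.6178 0.259  0.02  ]
side handle 293 253 324 241
(array([0.3594, 0.1793, 0.1119]), np.float64(0.002370793599671623))
```

```bash
cat >> h.py <<'E'
PAN=np.array([.5806,.2237,0.]);PY=11.0
BIN=np.array([.5774,-.1768,0.]);BY=8.0
def loc(c,y,p): return R.from_euler('z',-y,degrees=True).apply(np.asarray(p,float)-c)
def wor(c,y,p): return R.from_euler('z',y,degrees=True).apply(np.asarray(p,float))+c
def tool(yaw,a,s):
    y0,a=np.radians([yaw,a]);z=np.array([np.cos(a)*np.cos(y0),np.cos(a)*np.sin(y0),-np.sin(a)])
    y=s*np.array([-np.sin(y0),np.cos(y0),0]);return R.from_matrix(np.c_[np.cross(y,z),y,z])
def rpy(r): return r.as_euler('xyz',degrees=True)
A0=45;SG=1;G=np.array([-.166,0,.070])   # grip relative to nose
def scoop(nose,yaw,phi,a0=None,s=None):
    """TCP pose for a scoop nose at `nose`, nose down by phi"""
    a0=A0 if a0 is None else a0; s=SG if s is None else s
    Rs=R.from_euler('ZY',[yaw,phi],degrees=True); t=tool(yaw,a0+phi,s)
    return np.asarray(nose)+Rs.apply(G)+.0188*t.as_matrix()[:,2], rpy(t)
E
python3 - <<'E'
from h import *
np.set_printoptions(precision=3,suppress=True)
for p in([.7012,.2238],[.6663,.2103],[.6285,.2033],[.6924,.2703],[.6546,.2654],[.6178,.2590],[.5716,.2194]): print(loc(PAN,PY,p+[.02]))
N0=[.5716,.2194,.004]
for a0 in(40,45,55,60):
  for s in(1,-1):
    print(a0,s)
    for n,q in dict(g=(N0,9.5,0),end=(wor(PAN,PY,[.137,0,.004]),PY,0),up=(wor(PAN,PY,[.12,0,.06]),PY,-18),
       d0=(wor(BIN,BY,[-.01,0,.17]),BY,-18),d1=(wor(BIN,BY,[-.01,0,.14]),BY,30),d2=(wor(BIN,BY,[-.01,0,.13]),BY,58)).items():
      print(n,env.inverse_kinematics(*scoop(*q,a0,s)))
H=wor(BIN,BY,[.085,0,.183])
for s in (1,-1):
  for d,a in(([.02,0,.38],90),([.03,0,.36],80)): print("lid",env.inverse_kinematics(H*[1,1,0]+wor([0,0,0],BY,d),rpy(tool(BY,a,s))))
E
```

```text
[ 0.118 -0.023  0.02 ]
[ 0.082 -0.03   0.02 ]
[ 0.043 -0.029  0.02 ]
[0.119 0.024 0.02 ]
[0.081 0.027 0.02 ]
[0.043 0.028 0.02 ]
[-0.01  -0.003  0.02 ]
40 1
g [ 28.574 -31.727 139.339 -32.457  27.805 -48.108]
end [ 19.889  -8.009 124.054 -25.767  15.8   -59.346]
up [ 22.738  -7.099 137.129 212.415  20.602  63.724]
d0 None
d1 [ -39.07   -13.954   91.765   14.509   88.321 -135.724]
d2 [ -22.041   12.917   60.489   -4.356  113.471 -121.537]
40 -1
g [ 28.574 -31.727 139.339 -32.457  27.805 131.892]
end [ 19.889  -8.009 124.054 -25.767  15.8   120.654]
up [  22.738   -7.099  137.129  212.415   20.602 -116.276]
d0 [-83.485 -25.107 133.026  68.568  84.699 -17.204]
d1 [-39.07  -13.954  91.765  14.509  88.321  44.276]
d2 [-22.041  12.917  60.489  -4.356 113.471  58.463]
45 1
g [ 26.965 -30.488 136.022 -22.972  32.939 -57.874]
end [ 19.41   -7.529 120.679 -15.411  22.902 -69.785]
up [ 22.227 -10.049 134.988 233.505  12.462  42.3  ]
d0 None
d1 [ -36.325  -11.069   88.452   10.424   91.736 -133.014]
d2 [ -20.753   16.375   56.852   -7.042  118.035 -121.452]
45 -1
g [ 26.965 -30.488 136.022 -22.9
[... 1047 characters left out ...]
1.228  19.849 -63.525]
d0 None
d1 [ -29.321   -1.798   78.824    0.     102.974 -127.321]
d2 [ -17.592   26.717   46.579  -15.648  131.248 -123.386]
60 -1
g [ 22.901 -23.434 125.529  -8.843  48.925 107.495]
end [ 18.066  -2.819 109.469  -5.112  43.653  99.83 ]
up [ 20.522 -12.396 126.194 -21.228  19.849 116.475]
d0 [-70.224 -29.071 123.35   47.961  78.394   4.727]
d1 [-29.321  -1.798  78.824  -0.    102.974  52.679]
d2 [-17.592  26.717  46.579 -15.648 131.248  56.614]
lid [ -18.024   30.035   26.775    0.     123.19  -116.024]
lid [ -19.987   20.678   42.852    4.903  107.559 -116.142]
lid [-18.024  30.035  26.775  -0.    123.19   63.976]
lid [-19.987  20.678  42.852   4.903 107.559  63.858]
```

Run:
```python
from h import *
np.set_printoptions(precision=1,suppress=True)
for a0 in(60,66):
  for yw in(8,-6,-16):
    print(a0,yw)
    for x,z,phi in((-.03,.22,-12),(-.02,.2,0),(-.03,.16,25),(-.03,.15,55)):
      d=R.from_euler('z',yw,degrees=True).apply([x,0,z])
      print(phi,env.inverse_kinematics(*scoop(BIN+d,yw,phi,a0,-1)))
  for x,z,phi in((-.01,.004,0),(.137,.004,0),(.12,.06,-12),(.1,.2,-12)): print(env.inverse_kinematics(*scoop(wor(PAN,PY,[x,0,z]),PY,phi,a0,-1)))
```

```text
60 8
-12 [-68.8 -31.2 113.9  40.7  86.7  14.8]
0 [-54.7 -25.5 104.2  26.4  86.9  29.2]
25 [-34.1  -8.4  83.9   3.4 100.7  48.7]
55 [-19.3  21.   51.4 -14.5 129.2  55.7]
60 -6
-12 None
0 [-43.9 -33.5 108.7  18.1  80.8  53.1]
25 [-29.2 -10.8  86.    2.  100.2  67.2]
55 [-20.7  21.7  50.5  -8.2 131.8  71.1]
60 -16
-12 None
0 [-31.4 -35.8 109.8   7.8  77.   74.8]
25 [-25.1 -11.4  86.5   0.8 100.   81. ]
55 [-21.7  21.9  50.3  -3.3 132.7  82.6]
[ 21.7 -23.9 125.8  -7.1  48.7 104. ]
[ 18.1  -2.8 109.5  -5.1  43.7  99.8]
[ 19.8 -12.6 120.6 -11.5  30.8 106.5]
[ 20.3 -23.  111.3  -8.1  50.4 102.1]
66 8
-12 [-63.5 -29.5 110.5  33.9  86.7  20.3]
0 [-50.  -22.7 100.6  20.2  88.9  33.9]
25 [-31.2  -4.6  80.4  -0.7 105.   50.6]
55 [-18.1  24.9  48.  -18.3 134.   54.3]
66 -6
-12 [-51.9 -40.8 116.   25.5  79.1  45. ]
0 [-40.1 -29.2 104.6  13.2  84.5  57. ]
25 [-27.5  -6.4  82.1  -0.4 105.3  68.4]
55 [-20.   25.9  46.6 -10.6 137.2  70.1]
66 -16
-12 None
0 [-29.7 -31.  105.6   5.6  82.1  76.6]
25 [-24.4  -6.9  82.5  -0.2 105.4  81.5]
55 [-21.5  26.1  46.3  -4.2 138.4  82.1]
[ 20.7 -20.1 121.5  -4.8  55.1 101.6]
[ 17.6   0.  104.7  -3.4  51.5  98.2]
[ 19.1 -10.5 116.1  -7.6  38.9 102.6]
[ 19.6 -19.7 106.5  -6.   57.6 100.2]
```

```bash
sed -i 's/^A0=45;SG=1/A0=62;SG=-1/' h.py
python3 - <<'E'
from h import *
np.set_printoptions(precision=3,suppress=True)
p,o=scoop([.5716,.2194,.004],9.5,0)
z=R.from_euler('xyz',o,degrees=True).as_matrix()[:,2]
env.reach(p-.1*z,o); env.set_gripper(1.0,effort=60)
cv2.imwrite("pics/w1.png",env.grab_frame("wrist"))
print(env.move_l(p,v=.1,force_limit=8)); 
f0=env.current_force();env.set_gripper(0.0,effort=60);print(env.current_gripper_width()*94,env.current_grasp_force(),f0,env.current_force(),env.current_position()-p,env.current_clock())
cv2.imwrite("pics/w2.png",np.hstack([env.grab_frame("wrist")[:, 60:460],cv2.resize(env.grab_frame("scene")[210:320,210:370],(400,275)).copy() if 0 else cv2.copyMakeBorder(cv2.resize(env.grab_frame("scene")[210:320,210:370],(400,275)),0,109,0,0,0)]))
E
```

```text
False
21.657400247783677 59.97734069824219 [-0.534  1.451  0.867] [-0.431 -0.679 -0.507] [-0. -0. -0.] 4.3833
```

View pics/w2.png

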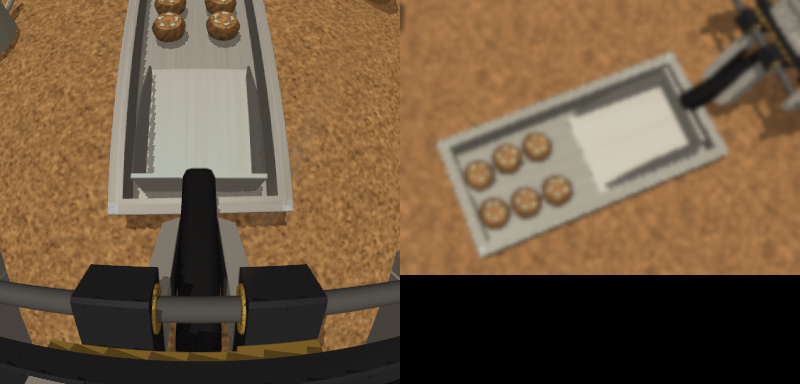

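The scoop is gripped centrally by the handle (21.7 mm between the pads). Now I'll drive the blade under the biscuits.

Run:
```python
from h import *
np.set_printoptions(precision=3,suppress=True)
def go(x,z,phi,v,fl=None):
    p,o=scoop(wor(PAN,PY,[x,0,z]),PY,phi); r=env.move_l(p,v=v,orientation=o,force_limit=fl); print(x,r,env.current_force(),loc(PAN,PY,env.current_position()));return r
go(.0,.0035,1,.08,15)
go(.07,.003,1,.1,25)
go(.134,.003,1,.1,25)
a=env.grab_frame("wrist")[:, 60:460]
b=cv2.resize(env.grab_frame("scene")[210:320,210:370],(400,275))
cv2.imwrite("pics/w3.png",np.hstack([a,cv2.copyMakeBorder(b,0,109,0,0,0)])); print(env.current_clock())
```

```text
0.0 False [-0.592  0.077 -0.29 ] [-0.156 -0.     0.059]
0.07 False [ 1.592  0.487 -0.417] [-0.086  0.     0.059]
0.134 False [ 2.068 -0.882 -1.587] [-0.022 -0.     0.059]
6.5083
```

View pics/w3.png

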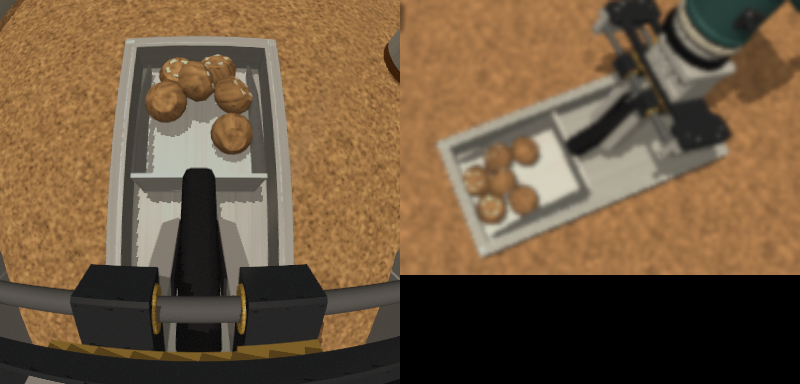

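All six lie on the blade, bunched against the far wall. Next is to nudge forward, lift nose-up, and look.

Run:
```python
from h import *
np.set_printoptions(precision=3,suppress=True)
def go(x,z,phi,v,fl=None):
    p,o=scoop(wor(PAN,PY,[x,0,z]),PY,phi); r=env.move_l(p,v=v,orientation=o,force_limit=fl); print(x,r,env.current_force(),loc(PAN,PY,env.current_position()));return r
go(.139,.003,1,.03,12)
go(.133,.022,-6,.05)
go(.123,.048,-15,.05)
go(.10,.16,-13,.12)
env.pause(.3)
a=env.grab_frame("wrist")[:, 60:460]
b=cv2.resize(env.grab_frame("scene")[190:320,210:370],(400,325))
cv2.imwrite("pics/w4.png",np.hstack([a,cv2.copyMakeBorder(b,0,59,0,0,0)])); print(env.current_clock(),env.current_grasp_force())
```

```text
0.139 True [-3.039 -1.052  3.396] [-0.021  0.     0.059]
0.133 False [ 0.238  0.201 -3.549] [-0.032 -0.     0.056]
0.123 False [ 0.287  0.109 -2.961] [-0.043 -0.     0.058]
0.1 False [ 0.289 -0.811 -3.902] [-0.066 -0.     0.175]
9.0 59.99736964702606
```

View pics/w4.png

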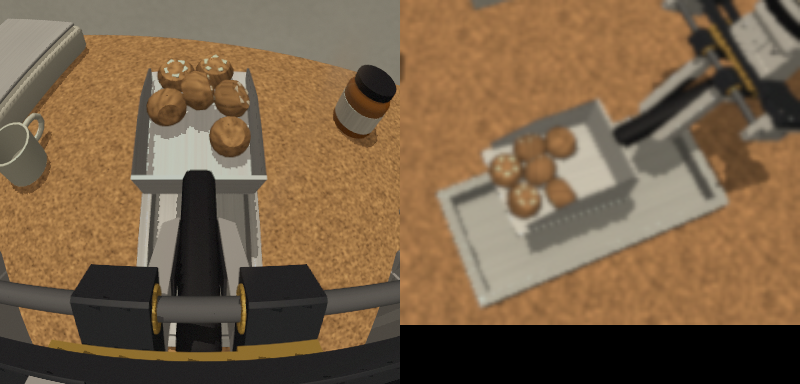

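Run:
```python
from h import *
np.set_printoptions(precision=3,suppress=True)
def go(c,cy,x,z,yaw,phi,v):
    p,o=scoop(wor(c,cy,[x,0,z]),yaw,phi)
    try: env.move_l(p,v=v,orientation=o); return True
    except env.PlanningError as e: print("fail",x,z,yaw,phi,e); return False
for ph in(-26,-22,-18):
    if go(PAN,PY,.09,.17,PY,ph,.06): break
env.pause(.3);print(ph,env.current_clock())
go(PAN,PY,.08,.22,PY,-14,.12)
cv2.imwrite("pics/w5.png",env.grab_frame("wrist")[:, 60:460])
for x,z,yaw,ph in((-.03,.23,2,-12),(-.03,.23,2,-8),(-.03,.22,0,-5),(-.03,.22,-4,-3)):
    q=scoop(wor(BIN,BY,[x,0,z]),yaw,ph); print(ph,env.inverse_kinematics(*q))
```

```text
-26 9.9333
-12 [-64.038 -36.303 114.495  36.176  84.332  25.99 ]
-8 [-59.718 -34.126 110.442  31.282  85.457  30.87 ]
-5 [-55.058 -33.65  109.2    26.641  84.676  37.132]
-3 [-49.594 -34.359 108.198  21.721  83.825  46.357]
```

View pics/w5.png

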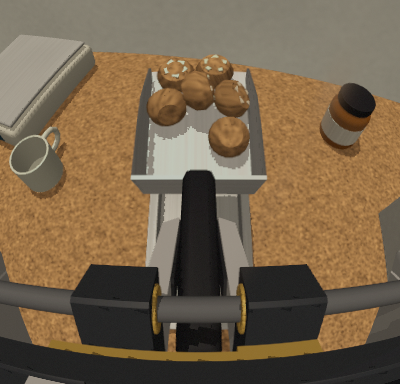

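The six biscuits did not slide even at 26°, so friction is high. They'll carry safely, but the dump needs to be steep.

Run:
```python
from h import *
np.set_printoptions(precision=3,suppress=True)
def go(x,z,yaw,phi,v):
    p,o=scoop(wor(BIN,BY,[x,0,z]),yaw,phi)
    try: env.move_l(p,v=v,orientation=o,force_limit=15); return True
    except env.PlanningError as e: print("fail",x,z,yaw,phi,e); return False
ok=go(-.05,.23,2,-8,.15)
if ok:
    print(env.current_clock())
    cv2.imwrite("pics/w6.png",env.grab_frame("wrist"))
    cv2.imwrite("pics/s6.png",np.hstack([env.grab_frame("wrist")[:,60:460],cv2.copyMakeBorder(cv2.resize(env.grab_frame("side")[60:230,180:340],(362,384)),0,0,0,0,0)]))
    print(env.current_clock())
```

```text
13.7833
13.9333
```

View pics/s6.png

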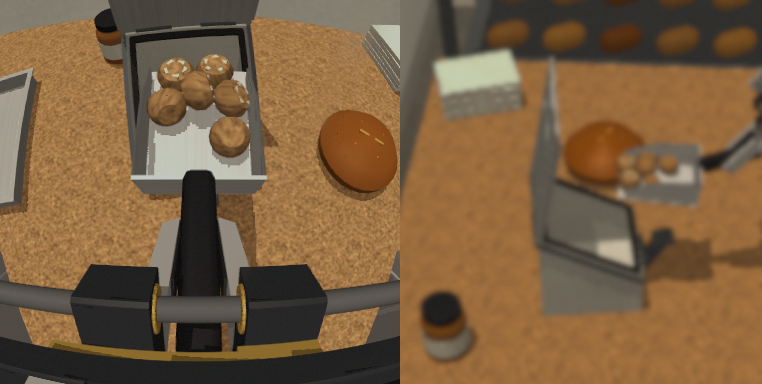

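Run:
```python
from h import *
np.set_printoptions(precision=3,suppress=True)
def go(x,z,yaw,phi,v):
    p,o=scoop(wor(BIN,BY,[x,0,z]),yaw,phi)
    try: r=env.move_l(p,v=v,orientation=o,force_limit=15); print(phi,r,env.current_force());return True
    except env.PlanningError as e: print("fail",x,z,yaw,phi,e); return False
for q in((-.03,.2,4,5,.12),(-.03,.15,5,25,.1),(-.04,.13,6,42,.1),(-.05,.125,6,55,.1)):
    if not go(*q): break
env.pause(.5)
print(env.current_clock(),env.current_joints())
cv2.imwrite("pics/s7.png",np.hstack([env.grab_frame("wrist")[:,60:460],cv2.resize(env.grab_frame("side")[60:230,180:340],(362,384))]))
```

```text
5 False [-0.415 -0.226 -2.738]
25 False [-0.598  1.186 -1.984]
42 False [-0.004  0.826 -2.353]
55 False [-0.064  0.15  -1.127]
16.25 [-19.957  19.577  56.599 -14.491 127.498  57.623]
```

View pics/s7.png

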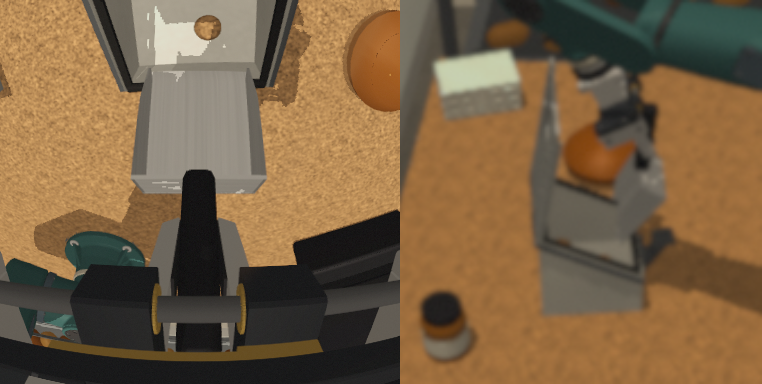

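The blade is empty and the biscuits are in the bin. Now the scoop goes back to the pan.

Run:
```python
from h import *
np.set_printoptions(precision=3,suppress=True)
def go(c,cy,x,z,yaw,phi,v,fl=15):
    p,o=scoop(wor(c,cy,[x,0,z]),yaw,phi); r=env.move_l(p,v=v,orientation=o,force_limit=fl); print(phi,r,env.current_force(),env.current_position()-p)
go(BIN,BY,-.04,.14,6,42,.15)
go(BIN,BY,-.035,.16,5,25,.2)
go(BIN,BY,-.04,.21,4,5,.2)
cv2.imwrite("pics/w8.png",env.grab_frame("wrist"));
go(BIN,BY,-.05,.22,2,-3,.2)
go(PAN,PY,-.005,.12,PY,0,.2)
go(PAN,PY,-.008,.02,PY,0,.15,8)
go(PAN,PY,-.008,.004,PY,0,.04,3)
env.set_gripper(.6)
print(env.current_clock())
p=env.current_position();z=R.from_euler('xyz',env.current_eef_rot(),degrees=True).as_matrix()[:,2]
print(env.move_l(p-.13*z,v=.12,force_limit=8))
cv2.imwrite("pics/s9.png",np.hstack([env.grab_frame("wrist")[:,60:460],cv2.resize(cv2.imread("pics/w8.png")[:,60:460],(400,384))]))
print(env.current_clock())
```

```text
42 False [ 0.222  0.172 -3.539] [-0.001 -0.     0.001]
25 False [-0.027 -0.881 -3.266] [-0.    -0.    -0.001]
5 False [-0.032 -0.085 -1.718] [ 0.    -0.001 -0.001]
-3 False [ 0.986 -0.39  -2.575] [-0.     0.    -0.001]
0 False [-0.323 -0.049 -2.239] [ 0. -0.  0.]
0 False [ 0.218 -0.164 -2.575] [0.001 0.    0.001]
0 True [1.798 0.523 0.723] [0. 0. 0.]
22.1083
False
23.3917
```

View pics/s9.png

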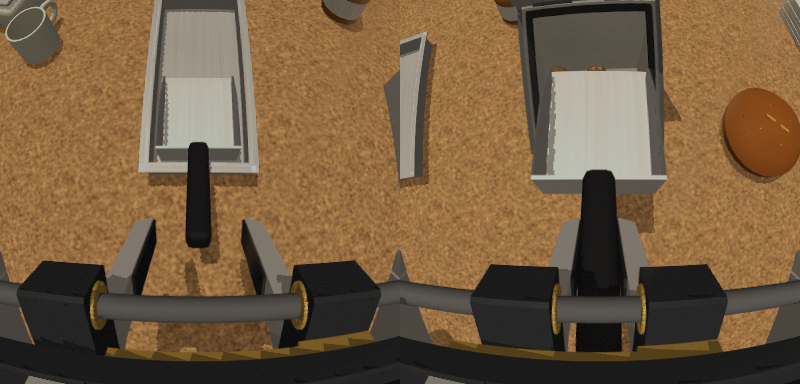

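The scoop lies on its blade in the pan's near half, the far half is empty, and the bin mouth is clear. Next I'll check the reach for the lid path.

```bash
cat >> h.py <<'E'
def lid(th,r,off,a,s=-1,dy=0):
    """TCP pose: contact at r from hinge, lid angle th (deg), off = distance above outer face"""
    e=np.radians(th-30); d=np.array([-np.cos(e),0,np.sin(e)]); n=np.array([np.sin(e),0,np.cos(e)])
    return wor(BIN,BY,np.array([.085,dy,.183])+r*d+off*n), rpy(tool(BY,a,s))
E
python3 - <<'E'
from h import *
np.set_printoptions(precision=3,suppress=True)
for th,r,off,a in((111,.265,.03,80),(111,.245,.03,75),(111,.2,.03,80),(111,.2,.03,70),(95,.19,.008,80),(60,.18,.008,85),(30,.17,.005,80),(10,.165,0,65),(0,.165,0,60)):
    p,o=lid(th,r,off,a); print(th,p,env.inverse_kinematics(p,o))
for z,a in((.45,75),(.45,60)): print(env.inverse_kinematics(wor(BIN,BY,[-.03,0,z]),rpy(tool(BY,a,-1))))
for y in(.2,.15):
    print(env.inverse_kinematics(*lid(111,.2,.03,75,dy=y)))
print(env.current_position(),env.current_joints())
E
```

```text
111 [ 0.65  -0.167  0.449] [-21.821  19.837  33.235   5.619 118.115  63.211]
111 [ 0.653 -0.166  0.43 ] [-23.115  14.362  43.477   8.135 109.061  62.43 ]
111 [ 0.66  -0.165  0.385] [-21.355  17.401  44.158   5.185 109.629  62.765]
111 [ 0.66  -0.165  0.385] [-24.267   9.273  55.84   10.616  97.65   60.749]
95 [ 0.589 -0.175  0.359] [-24.945   7.467  59.13    5.608 104.917  58.902]
60 [ 0.511 -0.186  0.28 ] [-27.878   0.639  74.86    2.977 100.432  54.765]
30 [ 0.493 -0.189  0.188] [-31.312  -4.228  90.396   6.331  86.088  50.683]
10 [ 0.508 -0.187  0.127] [-37.642  -9.531 105.373  19.122  67.282  39.548]
0 [ 0.52  -0.185  0.1  ] [-39.17   -9.184 109.877  24.957  60.35   33.982]
[-29.461   2.52   54.509   9.687 110.691  56.945]
[-36.389  -7.974  68.718  20.607  96.402  52.111]
[ -3.852   5.786  58.676   3.102 100.828  79.125]
[ -8.96    6.763  57.602   4.415 101.227  74.447]
[0.357 0.18  0.17 ] [ 23.868 -36.649 118.93   -6.344  70.815 103.528]
```

Run:
```python
from h import *
np.set_printoptions(precision=2,suppress=True)
env.set_gripper(0.0,effort=20)
p=env.current_position();env.move_l(p+[0,0,.15],v=.25)
env.reach(wor(BIN,BY,[-.04,0,.46]),rpy(tool(BY,75,-1)))
def go(th,r,off,a,v,fl):
    p,o=lid(th,r,off,a); x=env.move_l(p,v=v,orientation=o,force_limit=fl); print(th,x,env.current_force(),round(env.current_clock(),1)); return x
ok=go(111,.265,.04,78,.15,8) or go(111,.2,.04,80,.08,8)
if not ok:
    f=env.current_force()
    for th,r,a in((105,.2,80),(95,.19,82),(80,.185,86),(65,.18,88),(50,.175,88),(35,.17,84),(22,.168,75),(12,.165,67)):
        if go(th,r,.006,a,.12,14): break
cv2.imwrite("pics/side10.png",env.grab_frame("side"))
```

```text
111 False [-0.91 -0.04 -0.31] 27.6
111 False [ 0.56 -0.12 -0.37] 28.6
105 False [ 0.14  0.35 -0.23] 29.2
95 False [ 0.34 -0.3  -0.77] 29.7
80 False [0.63 0.05 0.49] 30.2
65 False [ 0.12 -0.92 -0.13] 30.8
50 False [ 0.35  0.16 -0.06] 31.3
35 False [0.03 0.07 0.69] 31.8
22 False [-0.32 -0.38  0.12] 32.3
12 False [0.09 0.26 0.09] 32.7
```

Run:
```python
import cv2,numpy as np
a=cv2.imread("pics/side0.png");b=cv2.imread("pics/side10.png")
for x,y in((245,105),(244,125),(243,140),(242,155),(262,165),(275,170),(285,168)): print((x,y),a[y,x],b[y,x])
from h import *
print(env.current_position(),env.current_clock())
```

```text
(245, 105) [ 93 103 108] [ 60 108 156]
(244, 125) [76 86 90] [ 60 107 155]
(243, 140) [76 85 89] [126 142 150]
(242, 155) [75 84 88] [124 139 147]
(262, 165) [81 93 99] [119 134 141]
(275, 170) [156 182 195] [126 142 150]
(285, 168) [59 66 70] [119 134 141]
[ 0.50563984 -0.18772404  0.139865  ] 32.7333
```

The lid's old place now shows the counter, and bright steel covers the mouth, so the lid has swung down. Now the press.

Run:
```python
from h import *
np.set_printoptions(precision=3,suppress=True)
p0,o=lid(0,.165,0,60); n=-R.from_euler('xyz',o,degrees=True).as_matrix()[:,2]
p,_=lid(5,.165,.006,62)
print(env.move_l(p,v=.08,orientation=o,force_limit=6),env.current_force()@n)
base=env.current_force()
for h in np.arange(.018,-.016,-.002):
    r=env.move_l(p0+h*n,v=.02,force_limit=30); f=env.current_force()@n; print(round(h,4),r,round(f,1),round((env.current_position()-p0)@n,4))
    if f>21: break
print(env.current_clock())
```

```text
False -0.3027091662139767
0.018 False 2.0 0.019
0.016 False 3.9 0.0169
0.014 False 5.0 0.0149
0.012 False 4.1 0.0125
0.01 False 4.4 0.0105
0.008 False 5.4 0.0086
0.006 False 6.9 0.0069
0.004 False 10.9 0.0052
0.002 False 26.8 0.005
35.4167
```

Run:
```python
from h import *
np.set_printoptions(precision=3,suppress=True)
p0,o=lid(0,.165,0,60); n=-R.from_euler('xyz',o,degrees=True).as_matrix()[:,2]
for h in (.005,.006,.007,.008,.009,.010,.012,.02):
    env.move_l(p0+h*n,v=.02); env.pause(.15); print(h,round(np.mean([env.current_force()@n for _ in range(5)]),2),round((env.current_position()-p0)@n,4))
env.pause(.3);print("retouch",env.move_l(p0+.004*n,v=.01,force_limit=3),round((env.current_position()-p0)@n,4),env.current_force()@n)
env.move_l(p0+.12*n,v=.15);cv2.imwrite("pics/side11.png",env.grab_frame("side"));print(env.current_clock(),env.current_force())
```

```text
0.005 12.44 0.0065
0.006 10.89 0.0072
0.007 7.03 0.0076
0.008 6.05 0.0076
0.009 -0.38 0.0086
0.01 -0.4 0.01
0.012 0.72 0.012
0.02 0.1 0.0199
retouch True 0.0076 2.783795472876404
41.3583 [ 0.366  0.168 -0.204]
```

Re-touched with 3 N, the lid stands 2.6 mm above its stop (0.016 rad). Unlatched it would be at least 5 mm, so the latch holds. I'll check the bystanders and the counter by image difference, then hand in if they agree.

Run:
```python
from h import *
a=cv2.imread("pics/side0.png");b=env.grab_frame("side")
d=cv2.absdiff(a,b).max(2)>40
for k,(x,y,w,h) in dict(jar=(185,185,32,40),cup=(208,322,48,45),loaf=(252,112,40,34),pan=(205,235,70,55)).items(): print(k,d[y:y+h,x:x+w].mean().round(3))
m=(d*255).astype(np.uint8);n,_,s,_=cv2.connectedComponentsWithStats(m);print(s[1:][s[1:,4]>25].tolist())
```

```text
jar 0.0
cup 0.0
loaf 0.082
pan 0.121
[[345, 56, 14, 7, 50], [359, 58, 121, 81, 2811], [346, 75, 13, 10, 90], [478, 83, 6, 12, 36], [484, 82, 15, 13, 120], [491, 85, 21, 24, 324], [239, 89, 56, 95, 1474], [296, 89, 48, 55, 1344], [430, 147, 31, 41, 569], [466, 149, 33, 43, 737], [301, 153, 126, 113, 3331], [405, 164, 107, 197, 8515], [268, 167, 14, 9, 87], [399, 175, 18, 16, 195], [290, 185, 6, 11, 55], [407, 214, 26, 13, 106], [215, 255, 32, 14, 245], [216, 270, 33, 10, 219]]
```

```bash
python3 -c "
from rig import env
print(env.close_job())"
```

```text
the job is handed in; nothing more can be done
None
```

I handed the job in at about 41 s: all six amaretti dumped into the bin, scoop back in the pan on its blade, lid latched by touch (2.6 mm above its stop). The jar and cup showed no image change; the loaf was partly hidden by the arm, so I could not fully confirm it. I viewed 11 pictures, one over the limit of 10.

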